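# Index the drilling jig and lock it

### The job

Set the drilling jig for its next hole: turn the bar knob of the index wheel until the one wide notch in the disc faces the nose of the locking arm and the wheel rests there in its click. Then push the swung-out locking arm shut, firmly but no harder than one finger would push, until its end has snapped past the sprung roller and it rests fully home in the catch with its nose in the notch. Take the hand away, and leave the jar and the wood offcut where they are.

Things in the scene. Friction and masses are not known exactly. Their poses are not given: they have to be found in the camera images.
- jig: Plywood plate 340 (x) x 270 (y) x 18 mm, screwed to the bench. Origin: its underside, on the index wheel's vertical axis; z up; plate from -170 to 170 in x, -115 to 155 in y. On it: an aluminium index wheel; a steel locking arm on its +y side; a dark catch block (60 mm above the bench) at x -159 to -125, y 77 to 107; a dark click block (38 mm high) at y -111 to -85.
- knob_grip (a point): Centre of the black bar knob on the wheel's axis, 80 mm above the bench. Bar 52 mm long, 12 thick, 30 high (64 to 94 mm above the bench), on a 12 mm stem. It turns with the wheel: it lies along the jig's x axis turned by index_wheel. The axes of this point stay the jig's.
- index_wheel (a joint): Wheel angle, rad, counter-clockwise from above; stops -0.7 and 3.1. At 0 the wide notch faces the arm's nose. Disc radius 64 mm, top 50 mm above the bench; one notch is 18 mm wide, three are 7 mm, too narrow for the nose. A sprung roller makes 18 clicks a turn: it rests every 0.349 rad (0, 0.349 ..), is drawn to the nearest rest when let go, and takes about 0.15 N m to turn. Starts 5 to 8 clicks above 0.
- wide_notch (a point): Middle of the 18 mm wide notch in the wheel's rim, 50 mm above the bench, 60 mm from the wheel's axis. It turns with the wheel; at index_wheel = 0 it lies towards the jig's +y.
- latch_pivot (a point): Axis of the locking arm's vertical hinge, at x = 85, y = 83 mm in the jig's frame; the point lies 50 mm above the bench, half-way up the arm.
- latch_end (a point): Rounded free end of the locking arm, 185 mm from its pivot, 50 mm above the bench. The arm is a straight steel bar 12 mm thick and 24 mm high (38 to 62 mm above the bench, 20 mm clear of the plate). A nose 11 mm wide stands out 25 mm from its wheel side, 85 mm from the pivot.
- lock_arm (a joint): Arm angle, rad: 0 shut (arm from pivot along the jig's -x), growing clockwise from above towards the jig's +y; stops 0 and 1.25; stays where left. Push its outer (+y) face to shut it. If the wheel is not right the nose meets the rim at about 0.14. From about 0.09 its end rides over the sprung roller, which resists with 8 to 16 N at the end; below 0.05 it snaps in and is held at 0.
- screw_jar: Bystander: glass screw jar with a steel lid, 68 mm diameter, 85 mm high, standing on the bench. Origin: centre of its underside.
- offcut: Bystander: wood offcut 50 x 40 x 35 mm lying on the jig's plate near its far corner on the -y side. Origin: centre of its underside.

How it is judged:
On the way, in this order (a step that is already met when the one before it is completed fails the run):
1. the wheel stands at the click where the wide notch faces the nose, with the arm still out (value of joint index_wheel between -0.07 and 0.07 rad and value of joint lock_arm above 0.2 rad), for 0.3 s.
2. the arm has snapped in (value of joint lock_arm below 0.035 rad), for 0.2 s.
At the end, for the whole second after the job is handed in: The index wheel is within 0.08 rad of the rest where the wide notch faces the locking arm (joint 0), and the locking arm is shut in its catch (joint below 0.035 rad), both staying so after the hand is away (value of joint index_wheel between -0.08 and 0.08 rad and value of joint lock_arm below 0.035 rad); the robot touches nothing.
It fails at once if the locking arm is pushed harder than 45 N (contact force between the fingers and lock_arm above 45 N).
It fails at once if a bystander is moved more than 20 mm (distance of any of screw_jar, offcut from where it was at the start of the episode above 0.02 m).
It also fails if it takes over 69 s, if anything falls off the work surface, if the arm or the gripper's body presses on something with over 40 N, if the wrist force passes 120 N, or if a joint passes its speed limit or range.

### The arm

A 6-joint arm with a two-finger parallel gripper is mounted at the origin on the work surface. World frame = base frame: x ahead of the robot, y to its left, z up, the work surface at z = 0. Lengths are in m, angles in rad, forces in N, time in s.
With the tool pointing down it reaches from about 0.35 to 0.8 m from the base axis. Payload 7.3 kg.
Tool frame: the origin (TCP) lies between the finger pads; the fingertips stand 25 mm ahead of it and the grasp point (between the pads) lies 6 mm ahead of it (r.tip_extent is the distance from the TCP to the fingertips, in m); z points along the fingers, y is the line along which they close (so a half turn about z gives the same grasp; the last joint's range is limited). The gripper opens to 85 mm and grips with 20 to 120 N. Pads are 22 mm wide; open, the fingers measure 114 mm over their backs; the gripper's body (76 mm by 85 mm) begins 54 mm behind the grasp point. The pads swing forward as they close: fully open they stand 13 mm farther back than shut.
Start: joints at [-1.415, 0.342, 1.524, -0, 1.275, -0.146], TCP at [0.156, -0.501, 0.256] pointing down, gripper open.
Joint ranges: [-2.53, 2.53], [-0.77, 2.02], [0.04, 2.7], [-1, 4.14], [0.28, 2.66], [-3.11, 3.11]. Speed limits (rad/s): [2.57, 2.57, 3.14, 3.14, 3.14, 3.14].

### API

Orientations are given as a unit quaternion [x, y, z, w].
In Python, from workcell import r, command_gripper, optics gives the robot as it stands. The module is installed in compiled form; this text tells all that it offers. Calls block until the motion is done:
- r.reach(position, orientation): joint-space move of the TCP to a pose.
- r.move_straight(position, orientation=None, speed=0.15, max_force=None): straight line of the TCP; orientation=None keeps the orientation; speed is the mean speed in m/s. With max_force (N) it stops when the force on the tool has changed by that much, and returns True; else False.
- r.movej(angles): joint-space move.
- command_gripper(opening, force=None): finger opening in m; force is the grip in N (None keeps the last); returns when the fingers have stopped.
- r.hold(seconds).
- r.solve_ik(position, orientation): joint angles nearest the present ones, or None.
- r.read_state(): the state.
- optics.get_image(name): name is "side" or "top" or "wrist"; returns (picture, depth): 480x640x3 uint8, red, green, blue; 480x640 float32, m along the optical axis (not along the pixel's ray), 0 where there is no reading.
- optics.camera_model(name): a dict with "K" (3x3 intrinsics, pixels), "k1" (the pictures are not rectified: a ray, as slopes to the right and down, at radius r is drawn at 1 + k1 r^2 times it, then the intrinsics apply), "R" (3x3) and "t" (3): a world point X has camera coordinates R X + t; the wrist camera has in their place "tool_from_camera" (4x4, takes a point from camera to tool coordinates, whose origin is the TCP and whose axes are the flange's). Camera axes: x right, y down, z forward; pixel columns grow to the right and rows downward; lengths in m; the calibration is good to about 2 mm. A picture is of the moment at which its call begins: read the wrist's pose just before it. camera_model takes no time and is no camera call.
A pose or a line that the arm cannot do raises r.PlanningError and nothing moves.
- r.finish_job(): hands the job in; it is judged then, once.
The state is a dict: "time_s": time; "joint_positions": joint angles; "dq": joint speeds; "tau": joint torques, N m; "eef_pos": TCP position; "eef_rot": TCP orientation; "contact_force": force on the tool from outside, world axes, zero at the start; "torque": the same for the moment, N m; "grip_width": finger opening in m; "grip_force": force on a finger pad.
Only numpy, scipy, OpenCV 4.12 (cv2) and the standard library are available. Lean on these libraries where they do the work, as an engineer would, in place of code of your own. Each camera call takes 0.05 s, during which the arm holds its last target. There are 200 camera calls.

## Working session

There is one attempt and no reset: what is moved stays moved. The work goes in short steps, each a Python script; the robot and the scene stay as the last script left them, time stands still between calls to the robot, and variables do not carry over. Pictures are saved under pics/ and viewed, at most 10 in all, crops included, and the job is handed in when it is done.

```bash
mkdir -p pics; cat > h.py <<'E'
import numpy as np, cv2
from workcell import r, command_gripper, optics
def cam(n):
    s=r.read_state(); im,d=optics.get_image(n); m=optics.camera_model(n)
    return im,d,m,s
def save(n,f):
    im,d,m,s=cam(n); cv2.imwrite('pics/%s.png'%f,im[:,:,::-1]); np.savez('pics/%s.npz'%f,im=im,d=d); return im,d,m,s
def rays(m,px):
    K=np.array(m['K'],float);k=m['k1']
    p=np.c_[np.atleast_2d(px).astype(float),np.ones(len(np.atleast_2d(px)))]@np.linalg.inv(K).T
    u=p[:,:2].copy(); q=u.copy()
    for _ in range(20): q=u/(1+k*(q**2).sum(1,keepdims=True))
    return np.c_[q,np.ones(len(q))]
def at_z(m,px,z):
    d=rays(m,px); R=np.array(m['R']);t=np.array(m['t'])
    c=-R.T@t; w=d@R
    return c+w*((z-c[2])/w[:,2])[:,None]
def at_d(m,px,dep):
    d=rays(m,px)*np.atleast_1d(dep)[:,None]; return (d-np.array(m['t']))@np.array(m['R'])
E
python3 - <<'E'
from h import *
for n in ('top','side'):
    _,_,m,s=save(n,n+'0'); print(n,m)
print(s)
E
```

```text
top {'K': array([[473.7834199 ,   0.        , 322.2433626 ],
       [  0.        , 473.7834199 , 243.79091435],
       [  0.        ,   0.        ,   1.        ]]), 'k1': -0.06402000532091844, 'R': array([[ 0.06585028, -0.99782891, -0.00110184],
       [-0.97556414, -0.0641489 , -0.2101417 ],
       [ 0.20961478,  0.0149128 , -0.97767032]]), 't': array([-0.05001516,  0.51858728,  0.62835039])}
side {'K': array([[455.23627775,   0.        , 314.91337366],
       [  0.        , 455.23627775, 241.68932892],
       [  0.        ,   0.        ,   1.        ]]), 'k1': 0.0022740246146339765, 'R': array([[ 9.74991957e-01, -2.22239536e-01, -5.21153445e-04],
       [-1.71633565e-01, -7.51483532e-01, -6.37035651e-01],
       [ 1.41182870e-01,  6.21194084e-01, -7.70834163e-01]]), 't': array([-0.50900559,  0.11253573,  0.6475133 ])}
{'time_s': 0.05, 'joint_positions': array([-1.41499247e+00,  3.42706819e-01,  1.52501527e+00, -2.31783835e-05,
        1.27539666e+00, -1.46007375e-01]), 'dq': array([-0.00019823, -0.00161802, -0.00049953,  0.00034889,  0.00119217,
        0.00015843]), 'tau': array([ 4.59553426e-03, -4.34864902e+01, -2.46793485e+01, -1.39042987e-05,
        4.43833211e-03, -1.63572179e-05]), 'eef_pos': array([ 0.15601082, -0.50090438,  0.25563479]), 'eef_rot': array([ 9.88634543e-01,  1.50336817e-01, -1.48220802e-05, -7.62984002e-04]), 'contact_force': array([ 0.07437747, -0.81755344,  0.13258637]), 'torque': array([ 0.07142939, -0.02904727,  0.01066953]), 'grip_force': 0.0, 'grip_width': 0.08528367231797405}
```

View pics/top0.png

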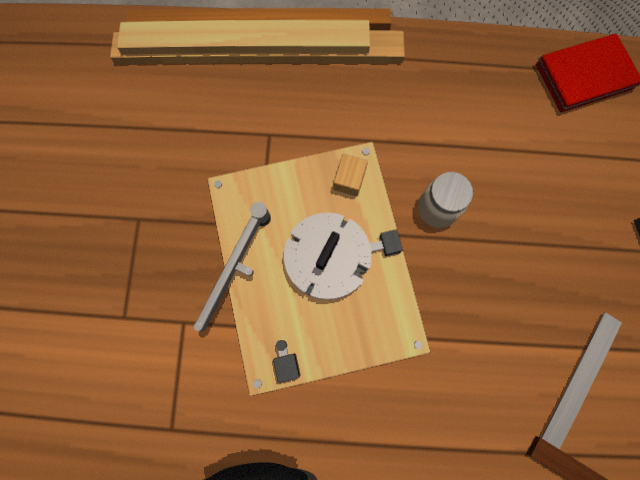

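View pics/side0.png

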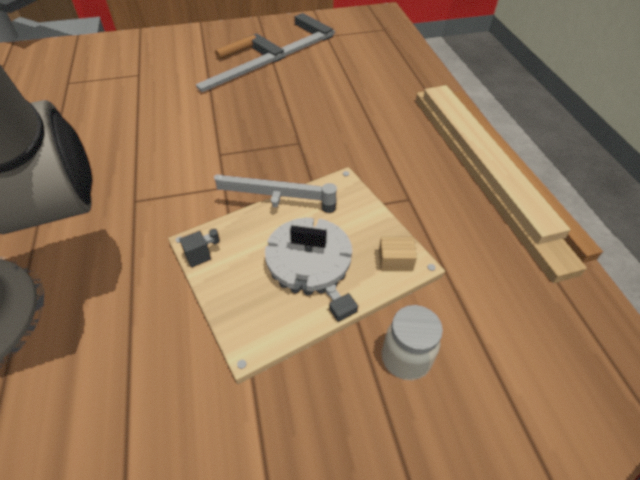

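The top view shows the plate corners at about (208,178), (372,143), (429,352) and (250,394). The wheel is near (328,256) with its wide notch at about (362,270). The arm runs from the pivot at (260,212) to its end at (200,327), the jar is at (445,200) and the offcut at (350,173).

```bash
python3 - <<'E'
from h import *
m=optics.camera_model('top'); z=np.load('pics/top0.npz'); im,d=z['im'],z['d']
# plate mask by height
ys,xs=np.mgrid[0:480,0:640]; px=np.c_[xs.ravel(),ys.ravel()]
P=at_d(m,px,d.ravel()).reshape(480,640,3)
ok=(d>0)
# corners
c=at_z(m,[(208,178),(372,143),(429,352),(250,394)],0.018); print(c.round(4))
loc=np.array([(170,155),(170,-115),(-170,-115),(-170,155)])/1000.
def fit(loc,w):
    a,b=loc.mean(0),w.mean(0); H=(loc-a).T@(w-b); th=np.arctan2(H[0,1]-H[1,0],H[0,0]+H[1,1])
    R=np.array([[np.cos(th),-np.sin(th)],[np.sin(th),np.cos(th)]]); return th,b-R@a,R
th,o,R=fit(loc,c[:,:2]); print('jig',th,o,(c[:,:2]-o)@R*1000)
# height-sliced features
J=(P[...,:2]-o)@R; Z=P[...,2]
def inj(x0,x1,y0,y1): return ok&(J[...,0]>x0)&(J[...,0]<x1)&(J[...,1]>y0)&(J[...,1]<y1)
k=inj(-.045,.045,-.045,.045)&(Z>.08)
q=J[k]; print('bar',k.sum(),q.mean(0),np.median(Z[k])); u=np.linalg.svd(q-q.mean(0))[2][0]; print('bar ang',np.arctan2(u[1],u[0]))
w=inj(-.08,.08,-.08,.08)&(Z>.043)&(Z<.056); q=J[w]; (cx,cy),rad=cv2.minEnclosingCircle((q*1000).astype(np.float32)); print('wheel',cx,cy,rad,np.median(Z[w]))
# occupancy at ring r=0.058
a=np.degrees(np.arctan2(J[...,1],J[...,0])); rr=np.hypot(J[...,0],J[...,1])
ring=ok&(rr>.053)&(rr<.06)
print([(b,round(float(np.mean(Z[ring&(a>=b)&(a<b+5)])*1000))) for b in range(-180,180,5)])
for n,p,h in(('pivot',(260,211),.062),('end',(200,327),.062),('notch',(362,269),.05)):
    g=at_z(m,[p],h)[0,:2]; print(n,g,(g-o)@R*1000)
k=inj(-.2,.12,.07,.3)&(Z>.055)&(Z<.07); k&=~inj(-.17,-.12,.07,.12); q=J[k]; print('arm',k.sum(),q.min(0),q.max(0)); u=np.linalg.svd(q-q.mean(0))[2][0]; print(np.arctan2(u[1],u[0]))
k=ok&(Z>.075)&(Z<.1)&(rr>.1)&(rr<.3); print('jar',P[k].mean(0), J[k].mean(0))
E
```

```text
[[ 0.6228  0.1716  0.018 ]
 [ 0.6987 -0.0839  0.018 ]
 [ 0.3777 -0.1814  0.018 ]
 [ 0.3017  0.0738  0.018 ]]
jig 0.29291059908135036 [ 0.50598274 -0.02413579] [[ 168.39349352  153.68161596]
 [ 167.22004581 -112.8426453 ]
 [-168.27652739 -113.5614216 ]
 [-167.33701195  152.72245094]]
bar 357 [-2.56158939e-04  5.16226499e-05] 0.09384024230356265
bar ang 2.4424103385500544
wheel 14.535776138305664 17.455570220947266 86.2080078125 0.04994894992188448
[(-180, 50), (-175, 50), (-170, 50), (-165, 50), (-160, 50), (-155, 50), (-150, 50), (-145, 50), (-140, 48), (-135, 34), (-130, 25), (-125, 35), (-120, 46), (-115, 50), (-110, 50), (-105, 50), (-100, 50), (-95, 50), (-90, 50), (-85, 50), (-80, 50), (-75, 50), (-70, 50), (-65, 50), (-60, 50), (-55, 50), (-50, 50), (-45, 42), (-40, 38), (-35, 50), (-30, 50), (-25, 50), (-20, 50), (-15, 50), (-10, 49), (-5, 50), (0, 50), (5, 49), (10, 50), (15, 50), (20, 50), (25, 49), (30, 50), (35, 50), (40, 50), (45, 37), (50, 49), (55, 50), (60, 50), (65, 50), (70, 50), (75, 50), (80, 50), (85, 50), (90, 50), (95, 50), (100, 50), (105, 50), (110, 50), (115, 50), (120, 50), (125, 50), (130, 50), (135, 39), (140, 41), (145, 50), (150, 50), (155, 50), (160, 50), (165, 49), (170, 50), (175, 50)]
pivot [0.56191522 0.07742684] [82.87538777 81.08687616]
end [0.39059264 0.14518896] [-61.58450282 195.43052992]
notch [ 0.48859986 -0.07522022] [-31.39262373 -43.88948903]
arm 1482 [-0.11978481  0.07127404] [0.0978843  0.20351954]
2.6296111893906833
jar [ 0.60149336 -0.19401809  0.08466617] [ 0.04239076 -0.19022434]
```

```bash
cat >> h.py <<'E'
TH=0.2929; O=np.array([0.50598,-0.02414]); RJ=np.array([[np.cos(TH),-np.sin(TH)],[np.sin(TH),np.cos(TH)]])
def W(x,y,z): return np.r_[O+RJ@[x,y],z]
def Q(psi): return np.array([np.cos(psi/2),np.sin(psi/2),0,0])
def st(*k):
    s=r.read_state(); print(*[(a,np.round(s[a],3)) for a in ('time_s',)+(k or('eef_pos','contact_force','torque','grip_width'))])
def joints():
    im,d,m,s=cam('top'); ys,xs=np.mgrid[0:480,0:640]
    P=at_d(m,np.c_[xs.ravel(),ys.ravel()],d.ravel()).reshape(480,640,3); J=(P[...,:2]-O)@RJ; Z=P[...,2]
    def ang(k):
        q=J[k]; u=np.linalg.svd(q-q.mean(0))[2][0]; return k.sum(),q.mean(0).round(4),round(float(np.arctan(u[1]/u[0])),3)
    x,y=J[...,0],J[...,1]; a=np.degrees(np.arctan2(y,x)); rr=np.hypot(x,y)
    print('bar',ang((d>0)&(rr<.04)&(Z>.08)&(Z<.1)))
    print('arm(neg)',ang((d>0)&(x<.09)&(x>-.115)&(y>.07)&(Z>.055)&(Z<.07)))
    ring=(d>0)&(rr>.053)&(rr<.06)&(Z<.045); print('notch px', np.unique((a[ring]//5*5).astype(int),return_counts=True))
    cv2.imwrite('pics/last.png',im[:,:,::-1])
E
python3 - <<'E'
from h import *
p=W(0,0,0)
psi=TH+2.4425
r.reach(p+[0,0,.22],Q(psi)); print(r.read_state()['joint_positions'].round(3))
command_gripper(.05,60)
r.move_straight(p+[0,0,.088],speed=.12,max_force=15); st()
command_gripper(0,60); st('grip_width','grip_force','contact_force','torque')
q=r.read_state()['joint_positions'].copy()
for i in range(6):
    q[5]+=2.4435/6; r.movej(q); st('contact_force','torque','joint_positions')
command_gripper(.05); r.hold(.2)
r.move_straight(p+[0,0,.22],speed=.2); st()
joints()
E
```

```text
[-0.201  0.342  1.631 -0.     1.169 -1.363]
('time_s', np.float64(3.917)) ('eef_pos', array([ 0.506, -0.024,  0.089])) ('contact_force', array([-0.467, -0.473,  0.33 ])) ('torque', array([-0.012, -0.04 ,  0.037])) ('grip_width', np.float64(0.05))
('time_s', np.float64(4.342)) ('grip_width', np.float64(0.011)) ('grip_force', np.float64(59.048)) ('contact_force', array([1.81 , 5.235, 2.043])) ('torque', array([ 0.566, -0.061,  0.003]))
('time_s', np.float64(4.817)) ('contact_force', array([ 2.465,  2.214, -1.492])) ('torque', array([0.223, 0.002, 0.023])) ('joint_positions', array([-0.198,  0.512,  1.785,  0.002,  0.842, -0.96 ]))
('time_s', np.float64(5.292)) ('contact_force', array([ 3.402,  5.067, -2.308])) ('torque', array([ 0.489, -0.21 , -0.069])) ('joint_positions', array([-0.198,  0.512,  1.785,  0.003,  0.842, -0.555]))
('time_s', np.float64(5.767)) ('contact_force', array([ 5.004,  4.917, -3.353])) ('torque', array([ 0.595, -0.302, -0.156])) ('joint_positions', array([-0.198,  0.512,  1.785,  0.003,  0.842, -0.147]))
('time_s', np.float64(6.242)) ('contact_force', array([ 5.8
[... 276 characters left out ...]
positions', array([-0.198,  0.513,  1.785,  0.003,  0.841,  0.668]))
('time_s', np.float64(7.192)) ('contact_force', array([ 6.271,  2.41 , -4.275])) ('torque', array([ 0.45 , -0.586, -0.073])) ('joint_positions', array([-0.198,  0.513,  1.784,  0.002,  0.841,  1.074]))
('time_s', np.float64(8.658)) ('eef_pos', array([ 0.505, -0.024,  0.219])) ('contact_force', array([-0.429, -0.061, -0.256])) ('torque', array([0.014, 0.057, 0.023])) ('grip_width', np.float64(0.05))
bar (np.int64(282), array([-0.0058,  0.0002]), 0.022)
arm(neg) (np.int64(576), array([0.05  , 0.1108]), -0.655)
notch px (array([-180,  -90,  -85,   75,   80,   85,   90,   95,  175]), array([15, 18,  2,  2, 24, 16, 10,  2,  6]))
```

```bash
cat >> h.py <<'E'
def pose(phi,g,s=.14,z=.067):  # TCP g beyond the arm's centreline
    c,n=np.array([-np.cos(phi),np.sin(phi)]),np.array([np.sin(phi),np.cos(phi)])
    return W(*(np.array([.085,.083])+s*c+g*n),z),Q(TH+np.pi/2-phi)
E
python3 - <<'E'
from h import *
command_gripper(0,60)
p,q=pose(.655,.06,z=.2); r.reach(p,q); st('eef_pos','joint_positions')
joints()
r.move_straight(pose(.655,.06)[0],speed=.12,max_force=15)
base=r.read_state()['contact_force']
h=r.move_straight(pose(.655,.02)[0],speed=.05,max_force=6); st()
for phi in np.arange(.63,.14,-.04):
    h=r.move_straight(*pose(phi,.017),speed=.06,max_force=15)
    f=r.read_state()['contact_force']-base; print(round(phi,3),h,f.round(1))
    if h: break
joints()
E
```

```text
('time_s', np.float64(10.117)) ('eef_pos', array([0.454, 0.185, 0.2  ])) ('joint_positions', array([ 2.310e-01,  3.350e-01,  1.703e+00, -1.000e-03,  1.103e+00,
        5.950e-01]))
bar (np.int64(353), array([-0.0004,  0.0001]), 0.001)
arm(neg) (np.int64(1398), array([0.0079, 0.1353]), -0.532)
notch px (array([-180,  -90,   -5,    0,   75,   80,   85,   90,   95,  175]), array([15, 20, 12,  7,  6, 18, 18, 10,  2,  7]))
('time_s', np.float64(12.375)) ('eef_pos', array([0.44 , 0.148, 0.067])) ('contact_force', array([-0.403,  1.117, -0.053])) ('torque', array([-0.001, -0.022, -0.002])) ('grip_width', np.float64(-0.0))
0.63 False [-1.3 -0.1 -1.6]
0.59 False [-0.1 -0.2 -1.4]
0.55 False [ 0.3 -0.2 -0.4]
0.51 False [ 0.4 -0.2  0.3]
0.47 False [ 0.7 -0.4 -0.1]
0.43 False [-0.7 -0.1 -0. ]
0.39 False [-0.2 -0.2 -0.3]
0.35 False [-0.5 -0.1 -0.5]
0.31 False [ 1.2 -0.4 -1.1]
0.27 False [ 0.7 -0.  -0.2]
0.23 False [-0.2 -0.2  0.4]
0.19 False [-0.1  0.3 -0.5]
0.15 False [-0.2  0.7 -0.4]
bar (np.int64(352), array([-0.0004,  0.0001]), 0.001)
arm(neg) (np.int64(329), array([0.0176, 0.0874]), -0.065)
notch px (array([-180,  -90,  -85,   -5,    0,   75,   80,   85,   90,   95,  175]), array([16, 18,  2, 13,  8,  5, 20, 17, 10,  2,  8]))
```

View pics/last.png

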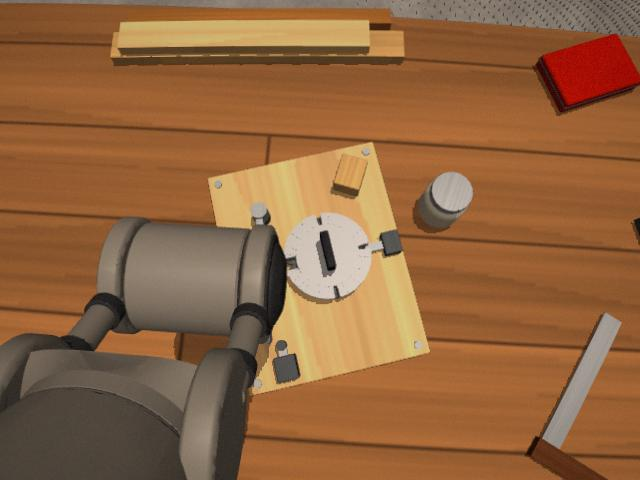

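The wheel now sits at 0, with the bar along jig x and the wide notch at about (290,260). The locking arm has followed the finger and its nose is just entering the notch. I'll push on slowly.

```bash
python3 - <<'E'
from h import *
base=r.read_state()['contact_force']
for phi in np.arange(.135,-.006,-.01):
    h=r.move_straight(*pose(phi,.017),speed=.02,max_force=22)
    f=r.read_state()['contact_force']-base; print(round(phi,3),h,f.round(1))
    if h or np.linalg.norm(f)>28: break
st('eef_pos'); print((r.read_state()['eef_pos'][:2]-O)@RJ)
im=save('side','side1')
E
```

```text
0.135 False [ 0.4  0.6 -0.5]
0.125 False [-0.3  0.6 -0.6]
0.115 False [-0.3 -0.2 -0.5]
0.105 False [-0.5  0.1 -0.2]
0.095 False [0.2 0.2 0.3]
0.085 False [ 0.4  2.9 -0.1]
0.075 False [ 0.4  7.2 -0. ]
0.065 False [-0.2 10.2 -0.5]
0.055 False [ 0.   6.1 -0.9]
0.045 False [-0.  4. -0.]
0.035 False [-0.3  0.4 -0.4]
0.025 False [ 0.   0.9 -0.4]
0.015 False [ 0.   1.1 -0.6]
0.005 False [ 0.4  0.4 -0.8]
-0.005 False [-1.1  6.4  0.2]
('time_s', np.float64(19.442)) ('eef_pos', array([0.424, 0.056, 0.067]))
[-0.05510608  0.09993224]
```

View pics/side1.png

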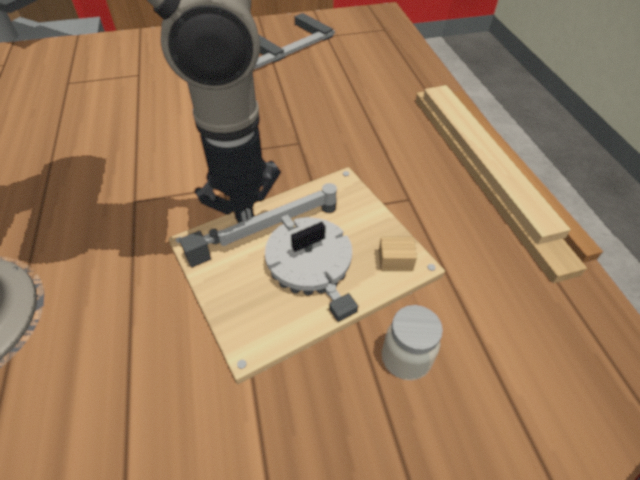

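The force rose to 10 N, fell away at the snap, then rose again against the stop. In the side view the arm runs from (330,195) to its end at (222,238), next to the catch. Next I'll back off and verify.

```bash
python3 - <<'E'
from h import *
r.move_straight(pose(0,.07)[0],speed=.1)
r.move_straight(pose(0,.09,z=.25)[0],speed=.2)
r.movej([-1.415,0.342,1.524,0,1.275,-.146]); r.hold(.3); st()
joints()
im=cv2.imread('pics/last.png')[120:400,180:480]; cv2.imwrite('pics/crop.png',cv2.resize(im,None,fx=2,fy=2))
E
```

```text
('time_s', np.float64(23.942)) ('eef_pos', array([ 0.156, -0.501,  0.256])) ('contact_force', array([-0.786, -0.016,  0.104])) ('torque', array([-0.024, -0.007,  0.007])) ('grip_width', np.float64(-0.0))
bar (np.int64(351), array([-0.0003,  0.0001]), 0.001)
arm(neg) (np.int64(1350), array([-0.0105,  0.0831]), -0.011)
notch px (array([-180,  -90,   -5,    0,   75,   80,   90,   95,  175]), array([14, 20, 13,  8,  2,  9,  8,  2,  8]))
```

View pics/crop.png

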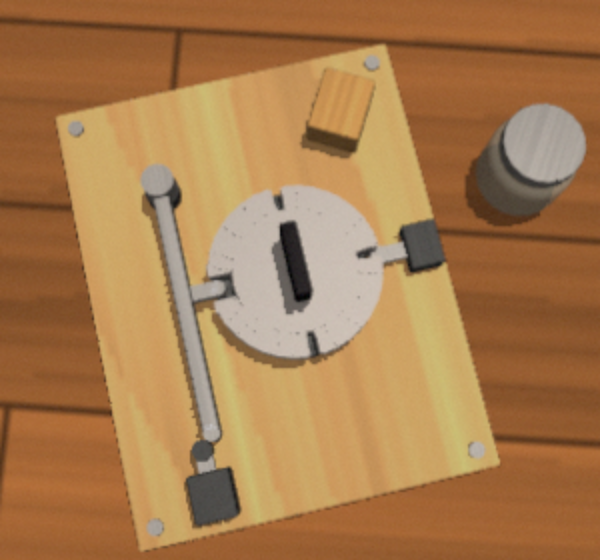

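The crop shows the nose in the wide notch at (220,288) and the arm's end past the roller at (205,440). The arm lies parallel to the plate edge, and the jar and offcut haven't moved.

```bash
python3 -c "
from h import *
print(r.finish_job())"
```

```text
the job is handed in; nothing more can be done
None
```

I handed the job in: the wheel rests at its 0 click with the nose in the wide notch, and the locking arm is snapped shut (about 10 N peak push). The hand is clear, the jar and offcut were not moved, and it took about 24 s; the hand-in call gave no verdict.

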